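# Shut the storage jar that was left open

## Robot

A 7-joint arm with a two-finger parallel gripper is mounted at the origin on a cart in front of the work surface, level with it; the furniture and walls round the work are solid. World frame = base frame: x ahead of the robot, y to its left, z up, the work surface at z = 0. Lengths are in m, angles in rad, forces in N, time in s.
With the tool pointing down it reaches from about 0.4 to 0.875 m from the base axis. Payload 6.5 kg.
Tool frame: the origin (TCP) lies at the very end of the fingers, on their centre line; the grasp point (between the pads) lies r.grip_depth behind it (r.grip_depth is the distance from the TCP to the grasp point, in m); z points along the fingers, x is the direction in which the jaws open and shut, and the axes are right-handed (so a half turn about z gives the same grasp; the last joint's range is limited). The gripper opens to 88 mm and grips with 3 to 60 N. Pads are 18 mm wide; open, the fingers measure 123 mm over their backs; the gripper's body (75 mm by 187 mm) begins 45 mm behind the grasp point.
Start: joints at [1.149, 0.536, -0.004, 1.538, 0.003, 1.067, -0.071], TCP at [0.226, -0.609, 0.239] pointing down, gripper open.
Joint ranges: [-2.7, 2.7], [-0.37, 2.16], [-1.27, 1.26], [0.24, 2.4], [-1.31, 4.45], [0.19, 1.91], [-2.76, 2.76]. Speed limits (rad/s): [2.39, 2.39, 3.14, 3.14, 3.14, 3.14, 3.14].

## Interface

Orientations are given as a rotation vector (axis times angle).
In Python, from rig import r gives the robot as it stands.
- The arm moves only by the shell command python3 -m pendant 'ROWS'. ROWS is JSON, a list of rows, each a list of 5 numbers: the shift along the tool's x, y, z in mm, then the turn about the tool's z in rad, then the closure in counts, from 0 (fully open) to 255 (shut). In form: [[dx, dy, dz, turn, jaw], ...]. A call has 1 to 20 rows; each row shifts and turns the commanded pose from where the row before left it, along the tool's axes as they then stand; what a row does not reach is not made up. A row lasts 1/8 s, in which the tool goes at most 62.5 mm and 10.7 degrees, less where a joint would pass 70% of its speed; a pose out of reach is approached as far as the arm can. A call is refused whole if a number of a shift passes 62.5 or a number of a turn 0.188, either way. A call with a gripper value outside its range is refused whole. The fingers move at their own pace and stop on an object; the grip force is fixed at half the most. Time passes only in rows, so rows that do not move let the fingers close. It gives the time, the measured TCP pose, the force and the opening at its end, in the units of the state.
- r.get_state(): the state, without advancing time (a new reading comes with each control period).
- r.snapshot(name): name is "side" or "top" or "wrist"; returns a dict with "frame" (384x512x3 uint8, red, green, blue), "mtx" (3x3 intrinsics, pixels), "world_from_camera" (4x4, takes a point from camera to world coordinates); the wrist camera has in their place "mount" (4x4, takes a point from camera to tool coordinates, whose origin is the TCP and whose axes are the tool frame's). Camera axes: x right, y up, looking along -z (the intrinsics and any distortion apply to the point x, -y, -z); pixel columns grow to the right and rows downward; lengths in m; the calibration is good to about 2 mm. A picture is of the moment at which its call begins: read the wrist's pose just before it. There is no depth.
- r.hand_in(): hands the job in, once; it reports no verdict.
The state is a dict: "time": time; "joints": joint angles; "joint_velocities": joint speeds; "effort": joint torques, N m; "ee_pos": TCP position; "eef_rot": TCP orientation; "contact_force": force on the tool from outside, world axes, zero at the start; "wrist_torque": the same for the moment, N m; "finger_gap": opening from 0.0 (shut) to 1.0 (fully open).
Only numpy, scipy, OpenCV 4.12 (cv2) and the standard library are available. Lean on these libraries where they do the work, as an engineer would, in place of code of your own. Each camera call takes 0.05 s, during which the arm holds its last target.

## Task

One of the three clip-top storage jars on the worktop has been left open. With closed fingers, tip its lid over from the hinge side, then press it lightly down with the fingertips until it lies fully shut, and withdraw. Do not grasp anything, leave the jar standing where it is, and leave the things round it untouched.

Things in the scene. Friction and masses are not known exactly. Their poses are not given: they have to be found in the camera images.
- jar: the open glass clip-top jar with light brown contents, loose, about 0.85 kg (a hard push high up tips it), 73 mm wide, 132 mm high when shut. Origin at the centre of its underside; x points from its centre to the lid's hinge, which lies on the robot's right-hand side of the jar, turned up to about 40 degrees away from the robot, y horizontal, 90 degrees to the left of that, z up. The rim of the glass is 118 mm above the worktop
- jar_lid (a joint): angle of the open jar's hinged lid: 0 is fully shut, about 1.57 stands upright, 1.92 is wide open, leaning back past the hinge. The wire hinge is stiff: the lid stays at any angle, and a push of about 1 N near its free edge turns it; there is no catch or spring. The wire clip at the front is fixed and plays no part
- jar_hinge (a point): point on the jar on the axis of the lid's hinge, mid-width, 35 mm from the jar's middle and 120 mm above the worktop; x, y and z as for the jar. The hinge axis runs along y
- lid_top (a point): centre of the outer (upper) face of the open jar's lid, moving with it. The lid is a glass disc about 64 mm across and 11 mm thick with an orange rubber seal that gives 1 mm at 20 N when shut; its outer face lies 12 mm above the hinge axis when shut, its free edge 65 mm from the hinge. z points out of that face. Fully shut, this point is at the middle of the jar, 132 mm above the worktop
- jar_b: shut clip-top jar with pale contents, 73 mm wide, 132 mm high, origin under its centre; leave alone
- jar_c: second shut clip-top jar with pale contents, same size and origin; leave alone
- mug: green mug, 90 mm wide, 92 mm high, origin under its centre; leave alone
- sugar_tin: red tin with white lid, 72 mm wide, 94 mm high, origin under its centre; leave alone
- filters: beige packet lying flat, 85 x 120 mm, 28 mm high, origin under its centre; leave alone
- teaspoon: teaspoon, 139 mm long, 10 mm high, lying flat along its x, origin under its middle; leave alone
- coffee_maker: black drip coffee maker, fixed, never moves; 244 mm long (its x), 171 mm wide (its y), 330 mm high, origin at the centre of its underside, front towards its -x. The tallest thing in the way: pass in front of it, within 0.47 m of the robot's base axis with the fingertips 0.30 m or more above the worktop. A wall cupboard and shelf hang 0.5 m above the worktop further back on the left
Not all that is in view belongs to the job. Leave any purple look-alike of the jar alone.

How it is judged:
By the outcome, as a careful person would: the job done as asked, in the order asked, and still so for the second after the job is handed in, with the robot touching nothing.
It also fails if it takes over 45 s, if anything falls off the work surface, if the arm or the gripper's body presses on something with over 40 N, if the wrist force passes 120 N, or if a joint passes its speed limit or range.

## Working session

There is one attempt and no reset: what is moved stays moved. The work goes in short steps, Python scripts to look and compute and a shell command to move; the robot and the scene stay as the last step left them, time stands still between calls to the robot, and variables do not carry over. Pictures are saved under pics/ and viewed, and the job is handed in when it is done.

```bash
ls; mkdir -p pics
python3 - <<'E'
from rig import r
import cv2,numpy as np
print(r.get_state(), r.grip_depth)
for n in("side","top","wrist"):
    s=r.snapshot(n); cv2.imwrite(f"pics/{n}0.png",s["frame"][:,:,::-1]); 
    for k in s:
        if k!="frame": print(n,k,np.round(s[k],4).tolist())
E
```

```text
pics
{'time': 0.0, 'joints': array([ 1.14881839,  0.53717082, -0.004444  ,  1.53884784,  0.00261824,
        1.06730545, -0.07118805]), 'joint_velocities': array([ 0.00078755,  0.00018121, -0.00025366, -0.00041182,  0.00072343,
       -0.00096175,  0.00112875]), 'effort': array([-9.84119470e-04, -5.70979536e+01,  9.90242064e-01, -2.51602936e+01,
       -5.63709985e-02,  1.81552005e-02,  1.49325992e-04]), 'ee_pos': array([ 0.22617812, -0.60873002,  0.23784588]), 'eef_rot': array([-2.57884955e+00,  1.79267598e+00,  2.34325669e-03]), 'contact_force': array([-0.60505487,  0.06353779,  0.76810247]), 'wrist_torque': array([-0.02732349,  0.00289851,  0.01872541]), 'finger_gap': 0.9970236949658804} 0.0187
side mtx [[449.522, 0.0, 257.7111], [0.0, 449.522, 188.0181], [0.0, 0.0, 1.0]]
side world_from_camera [[-0.2476, 0.5598, -0.7908, -0.6273], [-0.9687, -0.1553, 0.1934, 0.288], [-0.0145, 0.814, 0.5807, 0.9439], [0.0, 0.0, 0.0, 1.0]]
top mtx [[464.39, 0.0, 258.1416], [0.0, 464.39, 194.0285], [0.0, 0.0, 1.0]]
top world_from_camera [[-0.0212, 0.9953, -0.0943, 0.3627], [-0.9998, -0.0214, -0.0003, 0.028], [-0.0023, 0.0943, 0.9955, 1.5028], [0.0, 0.0, 0.0, 1.0]]
wrist mtx [[277.5286, 0.0, 254.7976], [0.0, 277.5286, 196.3041], [0.0, 0.0, 1.0]]
wrist mount [[1.0, -0.0002, -0.0002, 0.0005], [-0.0002, -0.9659, -0.259, -0.0669], [-0.0001, 0.259, -0.9659, -0.1455], [0.0, 0.0, 0.0, 1.0]]
```

View pics/side0.png

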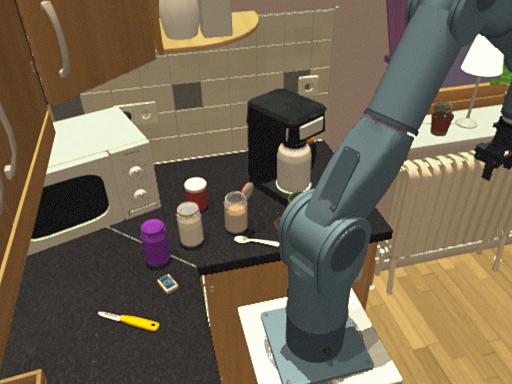

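View pics/top0.png

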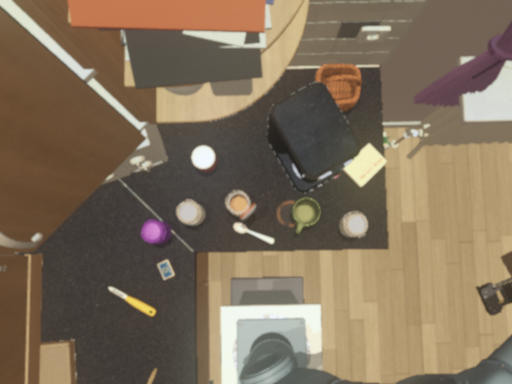

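View pics/wrist0.png

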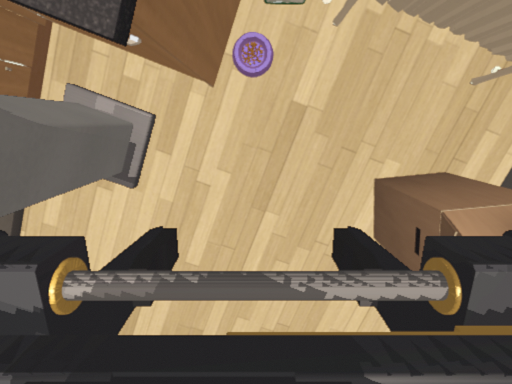

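The top view shows the open jar at about (238,203), with its lid on edge near (248,212). The shut jars are at (190,212) and (353,224), the mug at (305,212) and the spoon at (253,233). I'll zoom in to measure.

Run:
```python
import cv2
a=cv2.imread("pics/top0.png")[175:255,180:280]; cv2.imwrite("pics/topz.png",cv2.resize(a,None,fx=7,fy=7,interpolation=2))
a=cv2.imread("pics/side0.png")[165:260,190:310]; cv2.imwrite("pics/sidez.png",cv2.resize(a,None,fx=6,fy=6,interpolation=2))
```

```text
(no output)
```

View pics/topz.png

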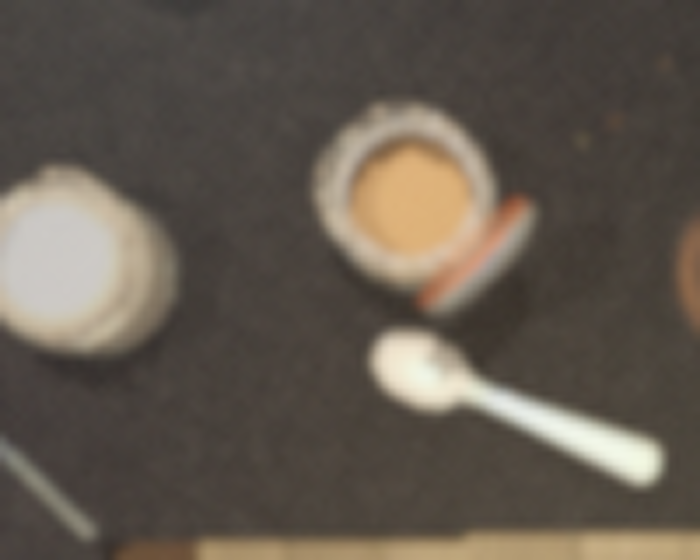

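View pics/sidez.png

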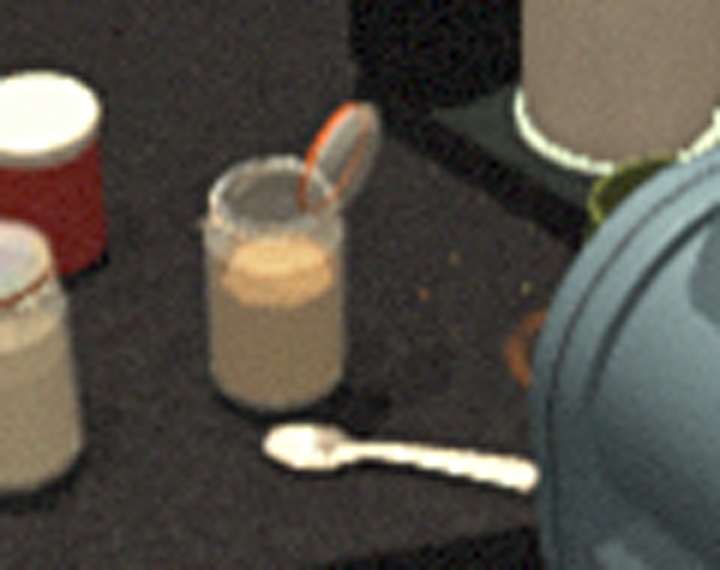

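```bash
cat > h.py <<'E'
import numpy as np,cv2
from rig import r
CAL={"side":(np.array([[449.522,0,257.7111],[0,449.522,188.0181],[0,0,1]]),np.array([[-0.2476,0.5598,-0.7908,-0.6273],[-0.9687,-0.1553,0.1934,0.288],[-0.0145,0.814,0.5807,0.9439],[0,0,0,1]])),
"top":(np.array([[464.39,0,258.1416],[0,464.39,194.0285],[0,0,1]]),np.array([[-0.0212,0.9953,-0.0943,0.3627],[-0.9998,-0.0214,-0.0003,0.028],[-0.0023,0.0943,0.9955,1.5028],[0,0,0,1]]))}
def atz(n,u,v,z):
    K,T=CAL[n]; d=T[:3,:3]@np.array([(u-K[0,2])/K[0,0],-(v-K[1,2])/K[1,1],-1]); o=T[:3,3]
    return o+d*(z-o[2])/d[2]
def proj(n,P,cal=None):
    K,T=cal or CAL[n]; c=(np.atleast_2d(P)-T[:3,3])@T[:3,:3]
    return np.c_[K[0,2]+K[0,0]*c[:,0]/-c[:,2],K[1,2]+K[1,1]*c[:,1]/c[:,2]]
def model(cx,cy,yaw,th):
    a=np.linspace(0,2*np.pi,40); ex=np.array([np.cos(yaw),np.sin(yaw),0]);ey=np.array([-ex[1],ex[0],0]);ez=np.array([0,0,1]);c=np.array([cx,cy,0])
    circ=lambda R,z:c+R*(np.cos(a)[:,None]*ex+np.sin(a)[:,None]*ey)+z*ez
    h=c+.035*ex+.12*ez
    # lid coords: u from hinge toward -ex, w up, rotate by th (free edge up)
    u=-ex*np.cos(th)+ez*np.sin(th); w=ez*np.cos(th)+ex*np.sin(th)
    lid=lambda ww:h+(.033+.032*np.cos(a))[:,None]*u+.032*np.sin(a)[:,None]*ey+ww*w
    return [circ(.0365,0),circ(.0365,.1),circ(.033,.118)],[lid(.012),lid(.001)],h
def overlay(n,src,out,crop,f,*m,cal=None):
    im=cv2.imread(src) if isinstance(src,str) else src
    x0,x1,y0,y1=crop; im=cv2.resize(im[y0:y1,x0:x1],None,fx=f,fy=f,interpolation=2)
    J,L,h=model(*m)
    for col,S in (((0,255,0),J),((255,255,0),L)):
        for s in S:
            p=(proj(n,s,cal)-[x0,y0]+.5)*f-.5
            cv2.polylines(im,[np.round(p).astype(int)],True,col,1)
    cv2.imwrite(out,im)
E
python3 - <<'E'
from h import *
print("rim top",atz("top",180+(405+.5)/7-.5,175+(195.5)/7-.5,.118))
z=lambda x,y:(190+(x+.5)/6-.5,165+(y+.5)/6-.5)
print("rim side",atz("side",*z(275,205),.118)," base front",atz("side",*z(278,380),0))
t=lambda x,y:(180+(x+.5)/7-.5,175+(y+.5)/7-.5)
for z0 in(.12,.15,.18):print(z0,atz("top",*t(432,305),z0),atz("top",*t(530,208),z0))
for nm,p in dict(jarb=(60,265),spoonL=(375,360),spoonR=(655,465)).items(): print(nm,atz("top",*t(*p),.13 if nm=="jarb" else .005))
print("mug",atz("top",307,211,.092),"jarc",atz("top",353,222,.132),"tin",atz("top",203,156,.094))
for p in [(300,190),(268,130),(355,145)]:print("cm",atz("top",*p,.15),atz("top",*p,.33))
c=atz("top",180+(405+.5)/7-.5,175+(195.5)/7-.5,.118)
m=(c[0],c[1],-2.3,1.8)
overlay("top","pics/top0.png","pics/ot.png",(180,280,175,255),7,*m)
overlay("side","pics/side0.png","pics/os.png",(190,310,165,260),6,*m)
E
```

```text
rim top [0.46997575 0.09088707 0.118     ]
rim side [0.46080519 0.09282985 0.118     ]  base front [0.46257749 0.09603522 0.        ]
0.12 [0.4226762  0.08011635 0.12      ] [0.46312344 0.03759396 0.12      ]
0.15 [0.42137501 0.07898568 0.15      ] [0.46094474 0.03738582 0.15      ]
0.18 [0.42007382 0.07785501 0.18      ] [0.45876604 0.03717768 0.18      ]
jarb [0.442493   0.23669199 0.13      ]
spoonL [0.40294345 0.11111325 0.005     ]
spoonR [ 0.35218513 -0.01645531  0.005     ]
mug [ 0.44133908 -0.11899309  0.092     ] jarc [ 0.40378351 -0.24931412  0.132     ] tin [0.61709817 0.19529142 0.094     ]
cm [ 0.50006617 -0.09438277  0.15      ] [ 0.48178859 -0.07809884  0.33      ]
cm [ 0.68085575 -0.00487184  0.15      ] [ 6.38522783e-01 -4.97998885e-04  3.30000000e-01]
cm [ 0.63017777 -0.26078543  0.15      ] [ 0.59458789 -0.2223604   0.33      ]
```

View pics/ot.png

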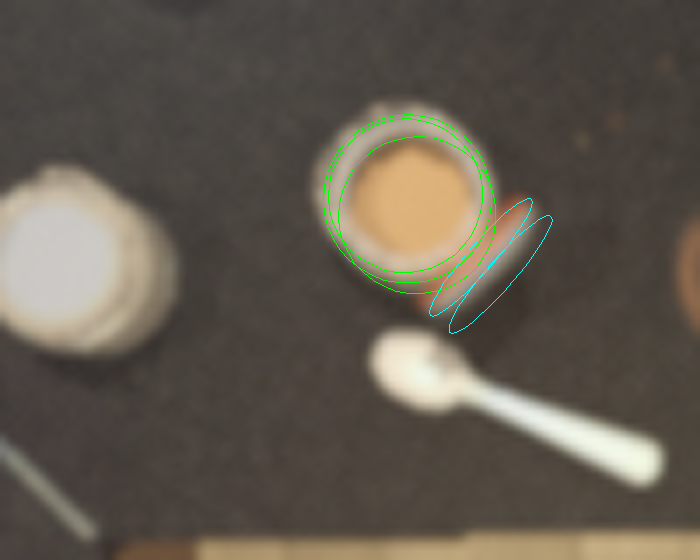

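View pics/os.png

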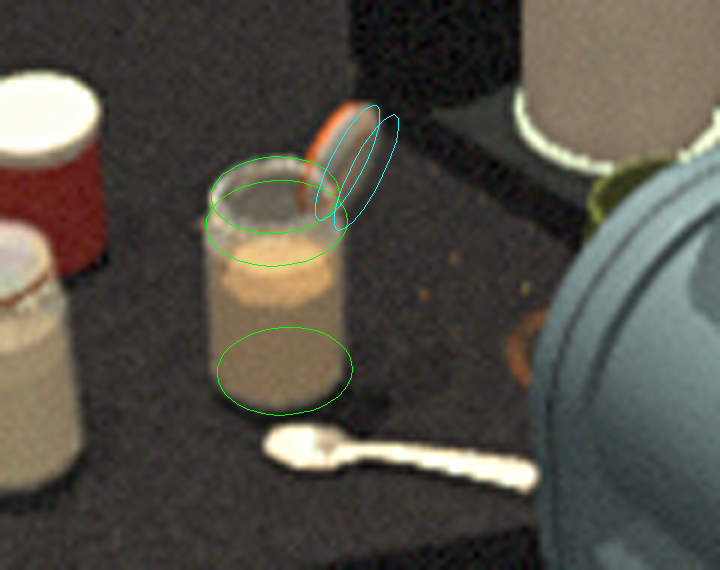

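Run:
```python
from h import *
m=(.4685,.0945,-2.33,1.6)
overlay("top","pics/top0.png","pics/ot2.png",(200,270,180,230),9,*m)
overlay("side","pics/side0.png","pics/os2.png",(210,270,170,245),8,*m)
a=cv2.imread("pics/ot2.png");b=cv2.imread("pics/os2.png");H=600
o=np.zeros((H,630+480,3),np.uint8);o[:450,:630]=a;o[:600,630:]=b
cv2.imwrite("pics/o2.png",cv2.resize(o,(790,427),interpolation=3))
```

```text
(no output)
```

View pics/o2.png

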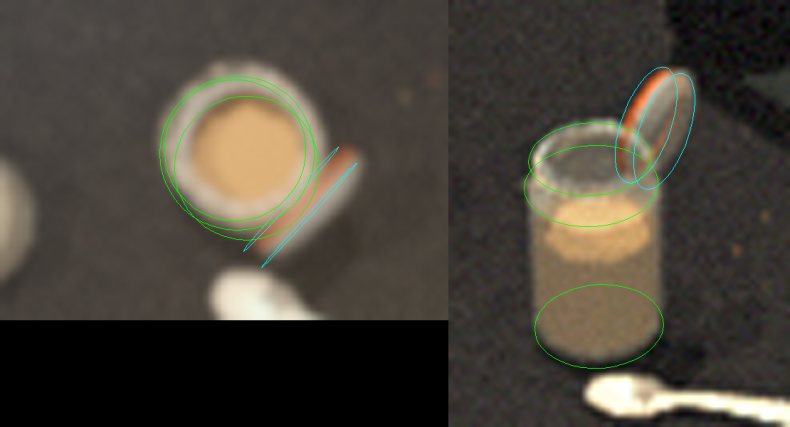

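The jar is near (0.468, 0.092), with the hinge yaw about -2.33 and the lid about 1.75 rad open. I'll raise and retract before swinging round.

```bash
python3 -m pendant '[[0,0,-30,0,255],[0,0,-40,0,255],[-20,0,-25,0,255],[-40,0,0,0,255],[-40,0,0,0,255],[-40,0,0,0,255],[-40,0,0,0,255],[-30,0,0,0,255],[-15,0,0,0,255],[0,0,0,0,255],[0,0,0,0,255]]'
```

```text
time: 1.52
ee_pos: [0.1485, -0.3993, 0.3338]
eef_rot: [2.579, -1.793, 0.001]
contact_force: [-0.3, 0.6, -0.7]
finger_gap: 0.004
```

```bash
python3 -m pendant '[[-2,-20,0,-0.05,255],[-2,-42,0,-0.1,255],[-2,-42,0,-0.1,255],[-2,-42,0,-0.1,255],[-2,-42,0,-0.1,255],[-2,-42,0,-0.1,255],[-2,-42,0,-0.1,255],[-2,-42,0,-0.1,255],[-2,-42,0,-0.1,255],[-2,-20,0,-0.05,255],[0,0,0,0,255],[0,0,0,0,255]]'
```

```text
time: 3.02
ee_pos: [0.3984, -0.1357, 0.3336]
eef_rot: [3.102, -0.497, -0.001]
contact_force: [-0.3, 0.5, -1.1]
finger_gap: 0.005
```

```bash
python3 -m pendant '[[-11,-39,0,0,255],[-11,-39,0,0,255],[-12,-39,0,0,255],[-12,-39,0,0,255],[0,0,0,0.08,255],[0,0,0,0.12,255],[0,0,0,0.12,255],[0,0,0,0.12,255],[0,0,0,0,255],[0,0,0,0,255]]'
python3 - <<'E'
from h import *
st=r.get_state();s=r.snapshot("wrist");cv2.imwrite("pics/w1.png",s["frame"][:,:,::-1])
print(st["ee_pos"],st["eef_rot"])
from scipy.spatial.transform import Rotation as R
T=np.eye(4);T[:3,:3]=R.from_rotvec(st["eef_rot"]).as_matrix();T[:3,3]=st["ee_pos"]
np.savez("w1.npz",K=s["mtx"],T=T@np.array(s["mount"]))
E
```

```text
time: 4.28
ee_pos: [0.4035, 0.0274, 0.3337]
eef_rot: [2.921, -1.157, 0.0]
contact_force: [-0.1, 0.1, 0.4]
finger_gap: 0.002
[0.40346315 0.02743853 0.33369298] [ 2.92056216e+00 -1.15718968e+00  1.48374032e-05]
```

View pics/w1.png

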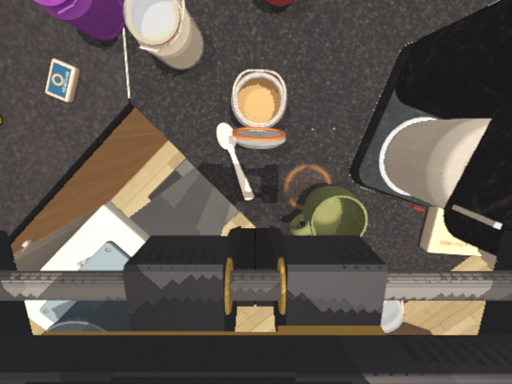

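The wrist view shows the jar rim at about (259,97) and the lid edge-on at about (259,137), nearly square to the tool. I'll overlay the model to refine the pose.

Run:
```python
from h import *
d=np.load("w1.npz");cal=(d["K"],d["T"])
for i,m in enumerate([(.468,.092,-2.33,1.75),(.468,.092,-2.3,1.9)]):
    overlay("w","pics/w1.png",f"pics/w1o{i}.png",(215,305,55,175),5,*m,cal=cal)
a=np.hstack([cv2.imread("pics/w1o0.png"),cv2.imread("pics/w1o1.png")])
cv2.imwrite("pics/w1o.png",cv2.resize(a,(790,526)))
```

```text
(no output)
```

View pics/w1o.png

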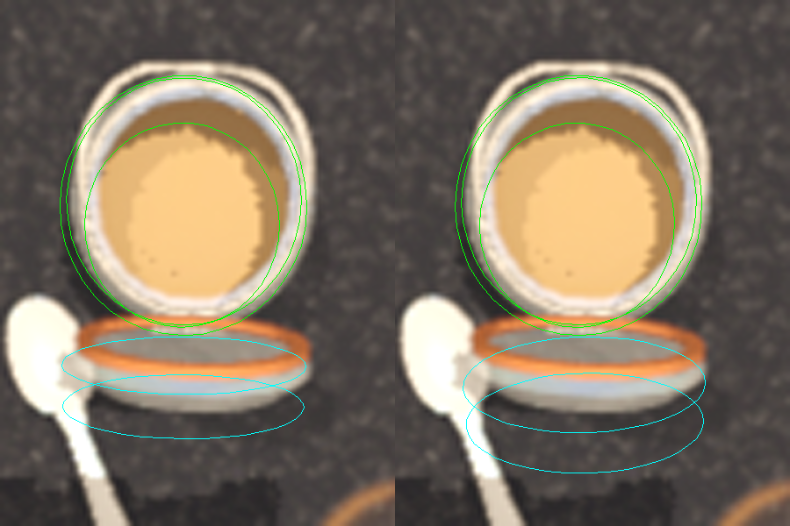

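Run:
```python
from h import *
d=np.load("w1.npz");cal=(d["K"],d["T"])
for i,m in enumerate([(.471,.0915,-2.34,1.65),(.471,.0915,-2.34,1.72)]):
    overlay("w","pics/w1.png",f"pics/w1o{i}.png",(215,305,55,175),5,*m,cal=cal)
a=np.hstack([cv2.imread("pics/w1o0.png"),cv2.imread("pics/w1o1.png")])
cv2.imwrite("pics/w1p.png",cv2.resize(a,(790,526)))
```

```text
(no output)
```

View pics/w1p.png

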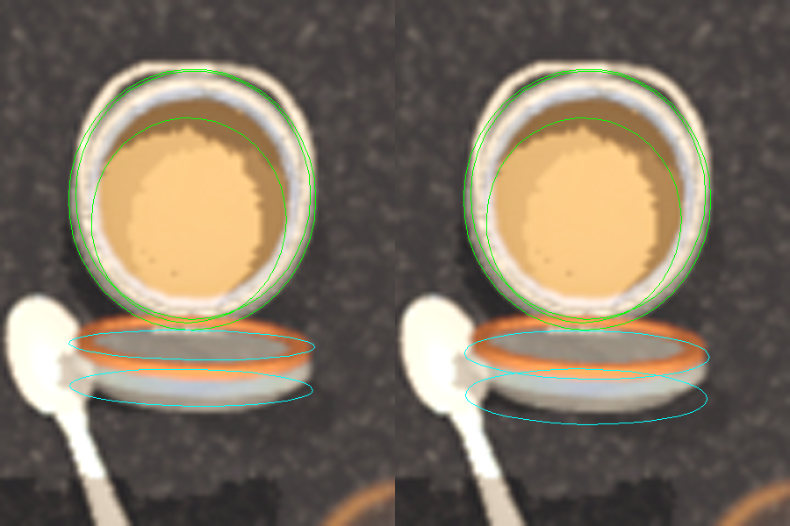

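Jar refined to (0.471, 0.0915), yaw -2.33 and lid about 1.7 rad. Now I'll come down behind the lid.

```bash
python3 -m pendant '[[3,0,20,0,255],[2,0,40,0,255],[0,0,40,0,255],[0,0,35,0,255],[0,0,20,0,255],[0,0,7,0,255],[0,0,0,0,255],[0,0,0,0,255]]'
python3 - <<'E'
from h import *
st=r.get_state();s=r.snapshot("wrist");cv2.imwrite("pics/w2.png",s["frame"][:,:,::-1])
s=r.snapshot("side");cv2.imwrite("pics/s2.png",cv2.resize(s["frame"][150:270,190:340,::-1],None,fx=5,fy=5))
p=st["ee_pos"]-[.471,.0915,0];print(st["ee_pos"],p[:2]@[np.cos(-2.33),np.sin(-2.33)],p[:2]@[-np.sin(-2.33),np.cos(-2.33)],st["contact_force"])
E
```

```text
time: 5.32
ee_pos: [0.4078, 0.0248, 0.1725]
eef_rot: [-2.92, 1.158, -0.003]
contact_force: [-0.6, -0.5, 0.3]
finger_gap: 0.006
[0.40776232 0.02480483 0.1725358 ] 0.09190891301897125 3.7598278189492955e-05 [-0.55028257 -0.53575952  0.31537008]
```

View pics/w2.png

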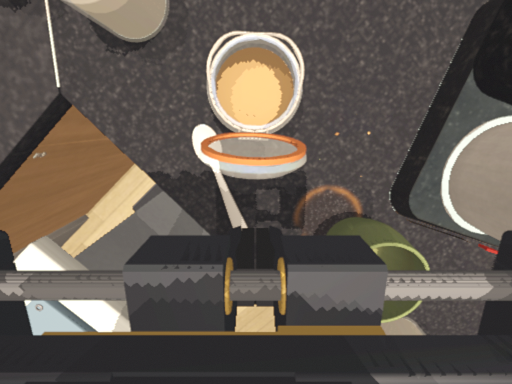

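View pics/s2.png

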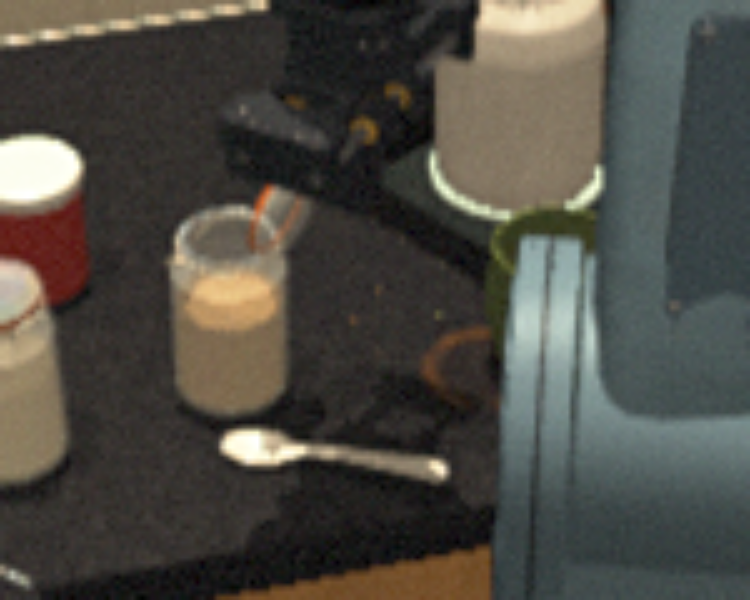

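The fingers are clear behind the lid: tips at about (253,232), lid at about (253,178). I'll push slowly at height 0.1725.

```bash
python3 -m pendant '[[0,-8,0,0,255],[0,-8,0,0,255],[0,-4,0,0,255],[0,-3,0,0,255],[0,-3,0,0,255],[0,-3,0,0,255],[0,-3,0,0,255],[0,-3,0,0,255],[0,0,0,0,255]]'
python3 - <<'E'
from h import *
st=r.get_state();s=r.snapshot("wrist");cv2.imwrite("pics/w3.png",s["frame"][:,:,::-1])
p=st["ee_pos"]-[.471,.0915,0];print(st["ee_pos"],p[:2]@[np.cos(-2.33),np.sin(-2.33)],st["contact_force"])
E
```

```text
time: 6.55
ee_pos: [0.4312, 0.0504, 0.1717]
eef_rot: [-2.92, 1.158, -0.0]
contact_force: [-0.6, -1.6, 0.3]
finger_gap: 0.002
[0.43118172 0.05044826 0.17171781] 0.05718697004558954 [-0.60134354 -1.62424998  0.32614216]
```

View pics/w3.png

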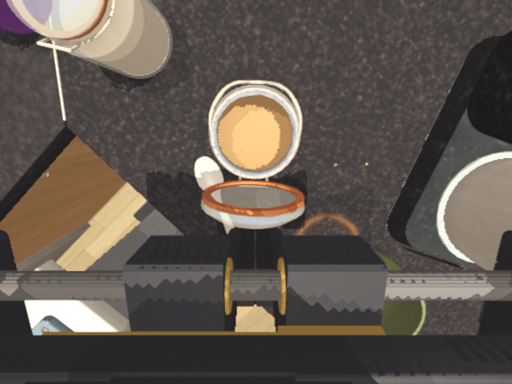

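```bash
python3 -m pendant '[[0,-3,0,0,255],[0,-3,0,0,255],[0,-3,0,0,255],[0,-3,0,0,255],[0,-3,0,0,255],[0,0,0,0,255]]'
python3 - <<'E'
from h import *
st=r.get_state();s=r.snapshot("wrist");cv2.imwrite("pics/w4.png",s["frame"][:,:,::-1])
p=st["ee_pos"]-[.471,.0915,0];print(st["ee_pos"],p[:2]@[np.cos(-2.33),np.sin(-2.33)],st["contact_force"])
E
```

```text
time: 7.35
ee_pos: [0.4415, 0.0615, 0.1717]
eef_rot: [-2.92, 1.157, -0.0]
contact_force: [-0.2, -1.2, 1.4]
finger_gap: 0.003
[0.44151565 0.06147567 0.17170872] 0.04207455569551491 [-0.20127899 -1.15152928  1.41004538]
```

View pics/w4.png

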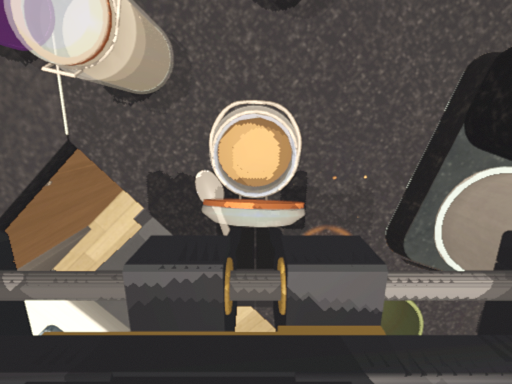

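The lid is turning and the jar has stayed put: it shifted about 21 px, which matches the 15 mm of travel. I'll carry on over the top of the arc.

```bash
python3 -m pendant '[[0,-3,0,0,255],[0,-3,0,0,255],[0,-4,0,0,255],[0,-4,0,0,255],[0,-4,1,0,255],[0,-3,2,0,255],[0,0,0,0,255]]'
python3 - <<'E'
from h import *
st=r.get_state();s=r.snapshot("wrist");cv2.imwrite("pics/w5.png",s["frame"][:,:,::-1])
p=st["ee_pos"]-[.471,.0915,0];print(st["ee_pos"],p[:2]@[np.cos(-2.33),np.sin(-2.33)],st["contact_force"])
s=r.snapshot("side");cv2.imwrite("pics/s5.png",cv2.resize(s["frame"][150:270,190:340,::-1],None,fx=5,fy=5))
E
```

```text
time: 8.28
ee_pos: [0.4558, 0.0767, 0.1686]
eef_rot: [-2.92, 1.157, 0.0]
contact_force: [0.3, -0.7, 0.3]
finger_gap: 0.008
[0.45581918 0.07674769 0.16857319] 0.02115072036413951 [ 0.2827618  -0.69797788  0.26744781]
```

View pics/w5.png

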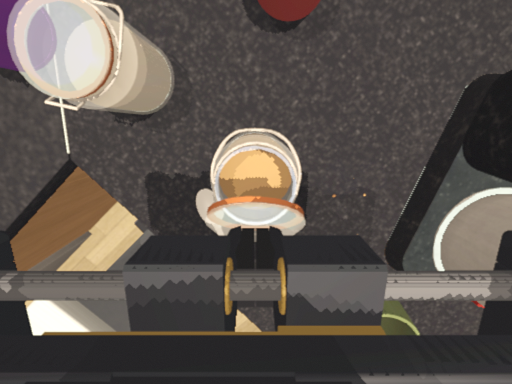

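View pics/s5.png

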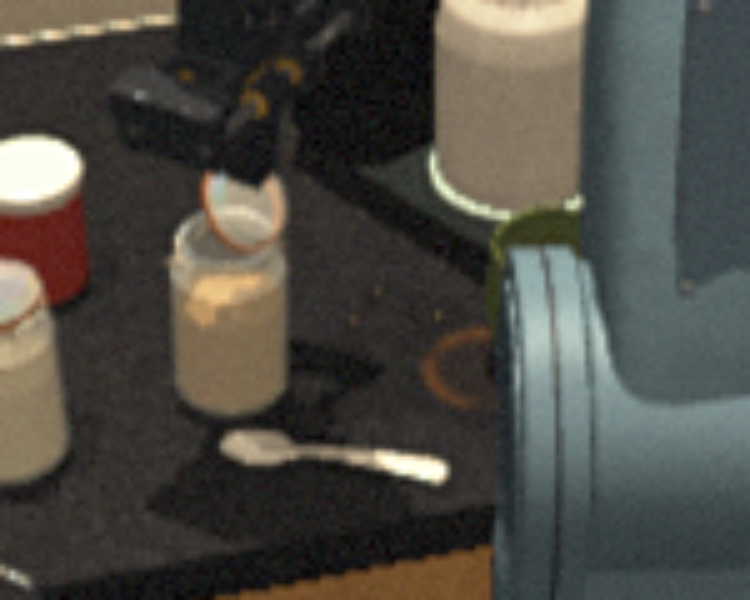

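```bash
python3 -m pendant '[[0,-5,3,0,255],[0,-5,3,0,255],[0,-4,3,0,255],[0,-3,3,0,255],[0,-3,4,0,255],[0,-3,4,0,255],[0,-2,4,0,255],[0,-1,3,0,255],[0,0,0,0,255]]'
python3 - <<'E'
from h import *
st=r.get_state();s=r.snapshot("wrist");cv2.imwrite("pics/w6.png",s["frame"][:,:,::-1])
p=st["ee_pos"]-[.471,.0915,0];print(st["ee_pos"],p[:2]@[np.cos(-2.33),np.sin(-2.33)],st["contact_force"])
s=r.snapshot("side");cv2.imwrite("pics/s6.png",cv2.resize(s["frame"][150:270,190:340,::-1],None,fx=5,fy=5))
E
```

```text
time: 9.5
ee_pos: [0.4733, 0.0955, 0.1414]
eef_rot: [2.92, -1.158, -0.001]
contact_force: [0.9, 0.1, 0.5]
finger_gap: 0.007
[0.47325006 0.09549648 0.1414193 ] -0.004447801067911413 [0.89950742 0.08086504 0.46965449]
```

View pics/w6.png

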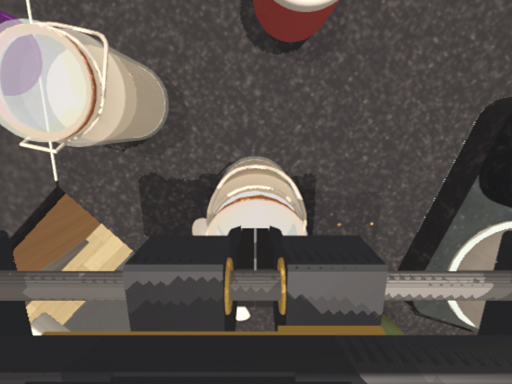

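View pics/s6.png

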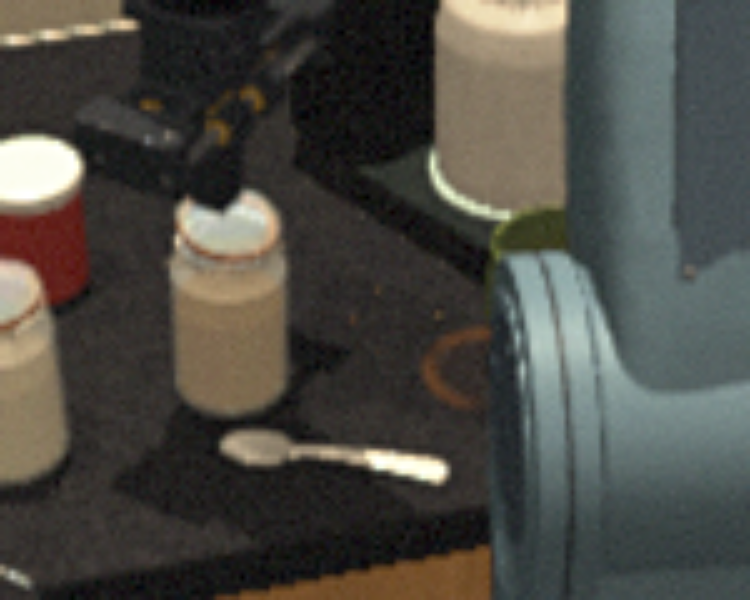

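Almost shut, about 10-15° still to go. Next is the downward press, with the last few steps taken gently.

```bash
python3 -m pendant '[[0,-1,2,0,255],[0,0,2,0,255],[0,0,2,0,255],[0,0,1,0,255],[0,0,0,0,255],[0,0,0,0,255]]';python3 -m pendant '[[0,0,1,0,255],[0,0,0,0,255]]';python3 -m pendant '[[0,0,1,0,255],[0,0,0,0,255]]'
```

```text
time: 10.35
ee_pos: [0.4741, 0.0961, 0.1347]
eef_rot: [2.92, -1.158, -0.0]
contact_force: [0.1, -0.2, -0.2]
finger_gap: 0.006
time: 10.6
ee_pos: [0.4742, 0.0962, 0.1337]
eef_rot: [-2.92, 1.158, -0.0]
contact_force: [-0.7, 0.3, 0.2]
finger_gap: 0.002
time: 10.85
ee_pos: [0.4742, 0.0962, 0.1327]
eef_rot: [-2.92, 1.158, 0.0]
contact_force: [-0.2, -0.0, -0.4]
finger_gap: 0.006
```

```bash
for i in 1; do python3 -m pendant '[[0,0,0.7,0,255],[0,0,0,0,255],[0,0,0,0,255]]';done; python3 -m pendant '[[0,0,0.5,0,255],[0,0,0,0,255],[0,0,0,0,255]]'
```

```text
time: 11.22
ee_pos: [0.4744, 0.0963, 0.1324]
eef_rot: [-2.92, 1.158, -0.001]
contact_force: [-1.2, 0.3, 5.4]
finger_gap: 0.006
time: 11.6
ee_pos: [0.4745, 0.0964, 0.1323]
eef_rot: [-2.92, 1.158, -0.001]
contact_force: [-1.7, -1.3, 10.2]
finger_gap: 0.004
```

```bash
python3 -m pendant '[[0,0,0.3,0,255],[0,0,0,0,255],[0,0,0,0,255]]'; python3 -m pendant '[[0,0,-2,0,255],[0,0,-10,0,255],[0,0,-30,0,255],[0,0,-40,0,255],[0,0,-40,0,255],[0,0,-40,0,255],[0,0,-20,0,255],[0,15,0,0,255],[0,25,0,0,255],[0,25,0,0,255],[0,15,0,0,255],[0,0,0,0,255],[0,0,0,0,255]]'
python3 - <<'E'
from h import *
from scipy.spatial.transform import Rotation as R
st=r.get_state();s=r.snapshot("wrist");cv2.imwrite("pics/w7.png",s["frame"][:,:,::-1])
T=np.eye(4);T[:3,:3]=R.from_rotvec(st["eef_rot"]).as_matrix();T[:3,3]=st["ee_pos"]
overlay("w","pics/w7.png","pics/w7o.png",(190,330,40,150),5,.471,.0915,-2.33,0.,cal=(s["mtx"],T@np.array(s["mount"])))
for n in("side","top"):
    s=r.snapshot(n);cv2.imwrite(f"pics/{n}7.png",s["frame"][:,:,::-1])
overlay("side","pics/side7.png","pics/s7o.png",(210,270,170,245),8,.471,.0915,-2.33,0.)
E
```

```text
time: 11.98
ee_pos: [0.4746, 0.0965, 0.1322]
eef_rot: [-2.92, 1.158, -0.002]
contact_force: [-1.5, -1.2, 12.7]
finger_gap: 0.006
time: 13.6
ee_pos: [0.4191, 0.038, 0.3128]
eef_rot: [2.92, -1.158, -0.001]
contact_force: [-0.1, -0.1, 0.9]
finger_gap: 0.004
```

View pics/w7o.png

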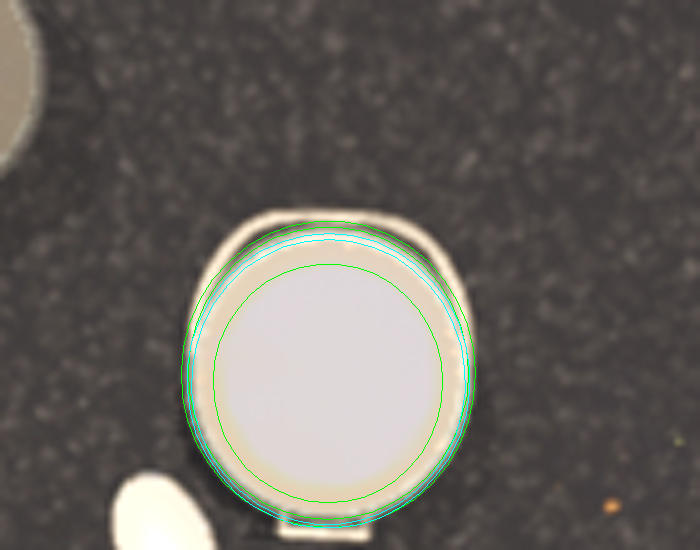

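View pics/s7o.png

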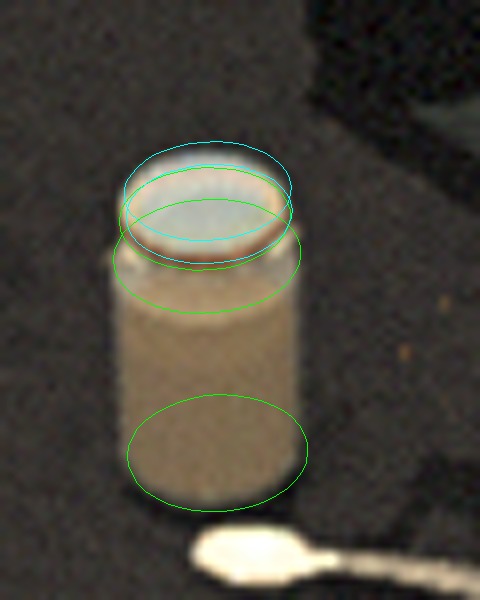

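View pics/side7.png

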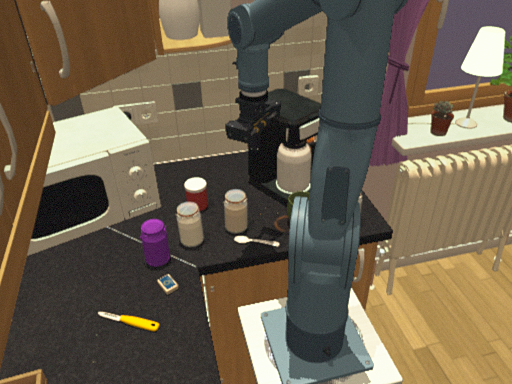

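View pics/top7.png

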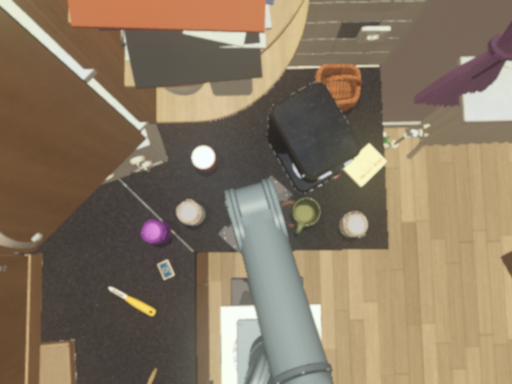

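The lid lies flat and matches the shut model. The jar and everything round it look unmoved, and the arm is clear above, so I'm handing in.

```bash
python3 -c "
from rig import r
print(r.get_state()['contact_force']); print(r.hand_in())"
```

```text
[-0.6502244   0.37184244 -0.46213549]
the job is handed in; nothing more can be done
None
```

The jar's lid is shut and the job is handed in, at about 14 s on the robot's clock. With closed fingers I came down behind the lid on the hinge side and tipped it over along its arc, with 1–2 N readings between steps. I then pressed it down to about 13 N, with the TCP stopping at 0.132 m (the shut height is 0.132 m), and withdrew to 0.31 m.

**Lid:** the wrist and side views show it lying flat, and its outline matches the shut model closely in the wrist view.

**Surroundings:** the jar stands where it was. The other jars, mug, tin, packet and spoon look unmoved in the top and side views. The last force reading was only noise.

**Disagreements:**
- The side camera overlay is about 1–2 pixels off, before and after alike, so I put it down to calibration.
- The images showed the hinge turned about 43° towards the robot, where I read the task text as saying away from it. I followed the images.

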